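Balance a copper blank on the ball stake

TASK

Clear the way by pushing the brass stop bar fully home into its blue sleeve, and leave it there. Then slide the copper blank along the feed table, over the exit edge and onto the ball-headed stake, so that it stays balanced on the crown of the ball, centred and nearly level, touching nothing but the ball. Do not let the blank fall, and leave the hammer, jar and dish where they are.

Things in the scene. Friction and masses are not known exactly. Their poses are not given: they have to be found in the camera images.
- feed_table: Fixed aluminium table on legs; flat top 116.5 mm above the bench, 12 mm thick, no rim. Origin at bench height below the middle of its exit edge. x: along the exit edge towards the blue sleeve; y: from the exit edge back over the top (the blank travels along -y). Top spans x -80..80, y 0..190 mm. The sleeve spans x 80..177, y 3.5..32.5 mm and rises 21 mm above the top.
- exit_edge (a point): Middle of the exit edge of the feed table, on its upper face.
- sleeve_mouth (a point): Middle of the sleeve's open mouth, at floor level (flush with the table top); at x 80, y 18 mm in the table's axes. From here the sleeve runs 92 mm along the table's +x to a closed end; inside it is 19 mm wide and 17 mm high.
- stop_bar: Loose brass bar, 100 mm long (own x), 16 wide, 14 high; origin at the centre of its underside. Lies on the feed table across the blank's way, its +x end 20 to 40 mm inside the sleeve. Pushed along the table's +x until it meets the closed end it is home; its -x end then still sticks out 8 mm from the mouth.
- blank: Loose flat copper disc, 110 mm in diameter, 6 mm thick, about 0.5 kg; origin at the centre of its underside, z its axis. It lies on the feed table behind the stop bar.
- stake: Fixed steel stake: foot 85 x 85 x 22 mm, stem, ball head 100 mm in diameter whose crown is 115 mm above the bench, 1.5 mm lower than the feed table's top. The crown lies 57 to 59 mm beyond the exit edge (table's -y), up to 12 mm to either side of its middle. Origin at the centre of the foot's underside.
- stake_top (a point): Crown (highest point) of the ball.
- hammer: Hammer lying on the bench, wooden handle 19 mm thick along its x, steel head 85 mm wide and 25 mm thick at its +x end, 240 mm long in all; origin on the bench under the handle, 130 mm from its free end. To be left alone.
- flux_jar: Blue jar with white cap, 64 mm in diameter, 75 mm tall; origin at the centre of its underside. To be left alone.
- dish: White bowl, 90 mm in diameter, 35 mm tall; origin at the centre of its underside. To be left alone.

How it is judged:
On the way, in this order (a step that is already met when the one before it is completed fails the run):
1. the stop bar is home in its sleeve, to within 5 mm (x of stop_bar in the frame of feed_table above 0.117 m and angle between the x axis of stop_bar and the x axis of feed_table, either way round below 0.15 rad), for 0.2 s.
2. the blank has left the feed table and lies on the ball (contact force between blank and stake above 1 N and contact force between blank and feed_table below 0.05 N and horizontal distance between blank and stake_top below 0.02 m), for 0.2 s.
At the end, for the whole second after the job is handed in: The stop bar is home in its sleeve (within 5 mm of the closed end); the blank lies at rest on the ball, its centre within 10 mm of the crown horizontally, tilted less than 0.22 rad (12.5 degrees), not touching the feed table (all of step 1 and horizontal distance between blank and stake_top below 0.01 m and angle between blank's own z axis and vertical below 0.22 rad and contact force between blank and stake above 1 N and contact force between blank and feed_table below 0.05 N and linear speed of blank below 0.02 m/s and angular speed of blank below 0.3 rad/s).
It fails at once if the blank falls off (drops 27 mm or more below the table top) (height (world z) of blank below 0.09 m).
It fails at once if the hammer, jar or dish is moved more than 20 mm (distance of any of hammer, flux_jar, dish from where it was at the start of the episode above 0.02 m).
It also fails if it takes over 51 s, if anything falls off the work surface, if the arm or the gripper's body presses on something with over 40 N, if the wrist force passes 120 N, or if a joint passes its speed limit or range.

ROBOT

A 7-joint arm with a two-finger parallel gripper is mounted at the origin on the work surface. World frame = base frame: x ahead of the robot, y to its left, z up, the work surface at z = 0. Lengths are in m, angles in rad, forces in N, time in s.
With the tool pointing down it reaches from about 0.35 to 0.9 m from the base axis. Payload 19.9 kg.
Tool frame: the origin (TCP) lies midway between the tips of the shut fingers; the grasp point (between the pads) lies env.hold_point_z behind it (env.hold_point_z is the distance from the TCP to the grasp point, in m); z points along the fingers, y is the line along which they close (so a half turn about z gives the same grasp; the last joint's range is limited). The gripper opens to 85 mm and grips with 20 to 120 N. Pads are 22 mm wide; open, the fingers measure 114 mm over their backs; the gripper's body (76 mm by 85 mm) begins 54 mm behind the grasp point. The pads swing forward as they close: fully open they stand 13 mm farther back than shut.
Start: joints at [-1.288, 0.417, -0.01, 1.614, 0.005, 1.111, -0.053], TCP at [0.199, 0.592, 0.231] pointing down, gripper open.
Joint ranges: [-2.81, 2.81], [-0.39, 2.02], [-1.27, 1.25], [0.06, 2.57], [-1.19, 4.33], [0.19, 2], [-2.82, 2.82]. Speed limits (rad/s): [1.89, 1.89, 2.39, 2.39, 3.01, 3.01, 3.01].

INTERFACE

Orientations are given as a unit quaternion [w, x, y, z].
In Python, from cell import monitor, capture, job, env gives the robot as it stands. The module is installed in compiled form; this text tells all that it offers.
- The arm moves only by the shell command python3 -m creep 'ROWS'. ROWS is JSON, a list of rows, each an object of numbers: "claw": the finger opening in cm, from 0 to 8.54; "tx", "ty", "tz": the shift along the tool's x, y, z in cm; "turn": the turn about the tool's z in rad. In form: [{"claw": .., "tx": .., "ty": .., "tz": .., "turn": ..}, ...]. A call has 1 to 5 rows; each row is the pose to reach, as a shift and turn from the pose commanded when the call began, along the tool's axes at that moment; what a row does not reach only later rows make up. A row lasts 1/12 s, in which the tool goes at most 41.7 mm and 7.16 degrees, less where a joint would pass 70% of its speed; a pose out of reach is approached as far as the arm can. A call with a gripper value outside its range is refused whole. The fingers move at their own pace and stop on an object; the grip force is fixed at half the most. Time passes only in rows, so rows that repeat a pose let the fingers close. It gives the time, the measured TCP pose, the force, the opening and the grip force at its end, in the units of the state.
- monitor.get_obs(): the state, without advancing time (a new reading comes with each control period).
- capture(name): name is "scene" or "top" or "wrist"; returns a dict with "frame" (384x512x3 uint8, red, green, blue), "mtx" (3x3 intrinsics, pixels), "T" (4x4, takes a point from camera to world coordinates). Camera axes: x right, y down, z forward; pixel columns grow to the right and rows downward; lengths in m; the calibration is good to about 2 mm. A picture is of the moment at which its call begins. There is no depth.
- job.job_done(): hands the job in; it is judged then, once.
The state is a dict: "time": time; "qpos": joint angles; "qvel": joint speeds; "joint_efforts": joint torques, N m; "eef_pos": TCP position; "orientation": TCP orientation; "wrist_force": force on the tool from outside, world axes, zero at the start; "ft_torque": the same for the moment, N m; "finger_gap": opening from 0.0 (shut) to 1.0 (fully open); "finger_force": force on a finger pad.
Only numpy, scipy, OpenCV 4.12 (cv2) and the standard library are available. Lean on these libraries where they do the work, as an engineer would, in place of code of your own. Each camera call takes 0.05 s, during which the arm holds its last target. There are 200 camera calls.

## Working session

There is one attempt and no reset: what is moved stays moved. The work goes in short steps, Python scripts to look and compute and a shell command to move; the robot and the scene stay as the last step left them, time stands still between calls to the robot, and variables do not carry over. Pictures are saved under pics/ and viewed, at most 13 in all, crops included, and the job is handed in when it is done.

```bash
mkdir -p pics; python3 - <<'E'
from cell import monitor, capture, job, env
import cv2,numpy as np
print(monitor.get_obs(), env.hold_point_z)
for n in ["scene","top"]:
    c=capture(n); cv2.imwrite(f"pics/{n}0.png",cv2.resize(c["frame"][:,:,::-1],(800,600),interpolation=cv2.INTER_CUBIC)); np.savez(f"{n}0.npz",**c)
    print(n,c["mtx"].tolist(),c["T"].round(4).tolist())
E
```

```text
{'time': 0.0, 'qpos': array([-1.28749075,  0.41797976, -0.01034421,  1.61414866,  0.00468706,
        1.11072506, -0.0530017 ]), 'qvel': array([ 0.00124291, -0.0010348 ,  0.00269389, -0.00046239,  0.00030901,
        0.00125175,  0.00118336]), 'joint_efforts': array([-7.05691091e-04, -8.64457083e+01,  6.78894371e-01, -4.34909713e+01,
        1.91734341e-02,  7.50996172e-03, -1.41852465e-05]), 'eef_pos': array([0.19932636, 0.59199974, 0.2306672 ]), 'orientation': array([-6.83312206e-05,  1.61670886e-01,  9.86844538e-01, -6.14507384e-04]), 'wrist_force': array([ 0.18324025,  0.11806295, -1.36888824]), 'ft_torque': array([-0.03454576,  0.02049656,  0.04030534]), 'finger_force': 0.0, 'finger_gap': 1.005509242562741} 0.0187
scene [[356.00331612333053, 0.0, 253.01453719377702], [0.0, 356.00331612333053, 188.12864141216136], [0.0, 0.0, 1.0]] [[0.2262, 0.5439, -0.8081, 1.206], [0.974, -0.1185, 0.193, -0.1763], [0.0092, -0.8307, -0.5566, 0.5262], [0.0, 0.0, 0.0, 1.0]]
top [[430.1922449482091, 0.0, 256.26599209894096], [0.0, 430.1922449482091, 194.01363806141646], [0.0, 0.0, 1.0]] [[0.0039, -0.9911, 0.133, 0.4671], [-0.9999, -0.0022, 0.0126, -0.0369], [-0.0122, -0.133, -0.991, 0.928], [0.0, 0.0, 0.0, 1.0]]
```

View pics/top0.png

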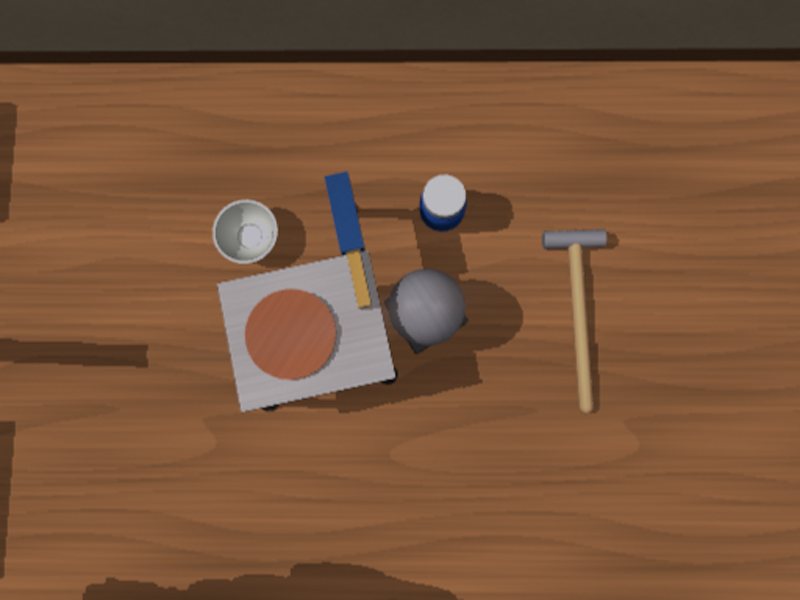

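View pics/scene0.png

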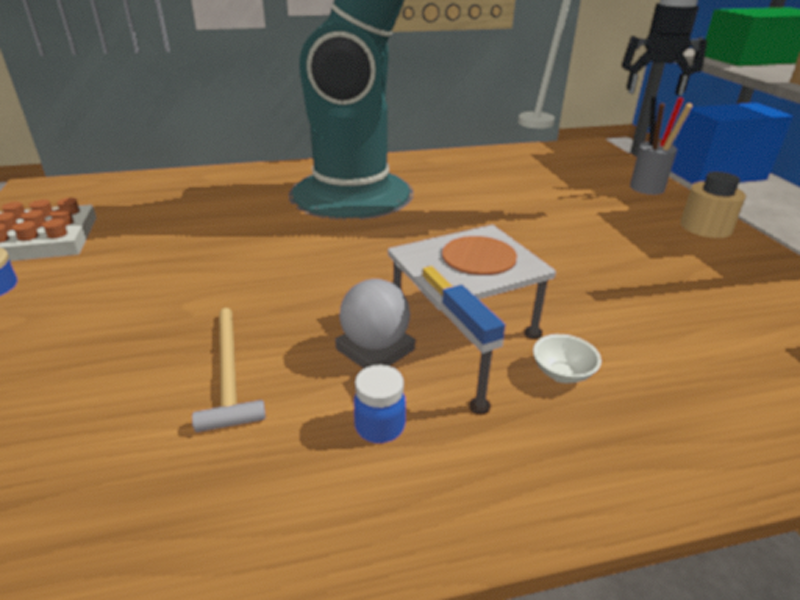

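Top view: the table corners are near (218,284), (241,411), (395,379), with the disc at (291,334), the bar at about (360,279), the sleeve from (338,173) to (352,250), the ball at (428,307), the jar at (443,200), the dish at (245,232) and the hammer at (580,320). The scene view agrees. I'll enlarge the top view next.

```bash
python3 - <<'E'
import numpy as np,cv2
f=np.load("top0.npz")["frame"][:,:,::-1]
# crop cols 134-304, rows 105-270 -> x4.7
c=f[140:268,134:304]; cv2.imwrite("pics/top0c.png",cv2.resize(c,None,fx=4.6,fy=4.6,interpolation=cv2.INTER_CUBIC))
E
```

```text
(no output)
```

View pics/top0c.png

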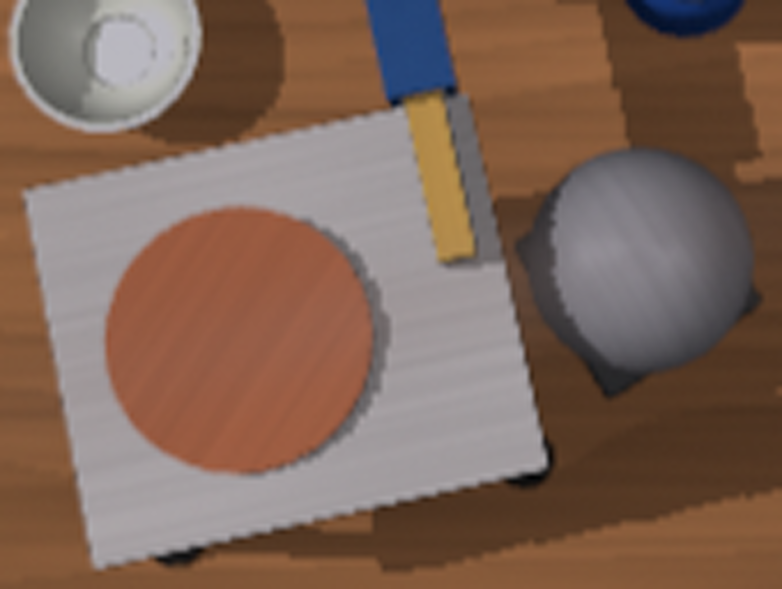

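The crop shows table corners at (24,190), (467,93), (549,470) and (96,568). The disc spans 106–374 by 206–473, the ball spans 530–752 by 148–371, and the bar's free top end runs from (438,263) to (476,258).

```bash
cat > h.py <<'E'
import numpy as np
from scipy.optimize import least_squares
from cell import monitor
def w(c,p,z):
    K,T=c["mtx"],c["T"]; d=T[:3,:3]@np.linalg.solve(K,[p[0],p[1],1]); return T[:3,3]+d*(z-T[2,3])/d[2]
def proj(c,P):
    q=c["T"][:3,:3].T@(np.asarray(P)-c["T"][:3,3]); q=c["mtx"]@q; return q[:2]/q[2]
def crop2pix(p): return (np.array(p)+.5)/4.6-.5+[134,140]
# table pose + tool axes
def tool():
    from scipy.spatial.transform import Rotation as R
    o=monitor.get_obs(); q=o["orientation"]; return o,R.from_quat([q[1],q[2],q[3],q[0]]).as_matrix()
E
python3 - <<'E'
from h import *
c=dict(np.load("top0.npz"))
tc=[(24,190),(467,93),(549,470),(96,568)]
tm=np.array([(80,190),(80,0),(-80,0),(-80,190)])/1000
W=np.array([w(c,crop2pix(p),.1165) for p in tc])[:,:2]
print(W.round(4),[np.linalg.norm(W[i]-W[i-1]).round(4) for i in range(4)])
def f(v):
    ct,s=np.cos(v[2]),np.sin(v[2]); return ((np.array([[ct,-s],[s,ct]])@tm.T).T+v[:2]-W).ravel()
r=least_squares(f,[.4,0,0.]); print("table",r.x.round(4),(r.fun*1000).round(1))
o=r.x[:2]; t=r.x[2]; R=np.array([[np.cos(t),-np.sin(t)],[np.sin(t),np.cos(t)]])
tt=lambda P:(R.T@(P[:2]-o)*1000).round(1)
for n,p,z in [("disc",(240,339.5),.1225),("bar1",(438,263),.1305),("bar2",(476,258),.1305),("barm1",(408,97),.1305),("barm2",(443,93),.1305)]:
    P=w(c,crop2pix(p),z); print(n,P.round(4),tt(P))
dL=w(c,crop2pix((106,339)),.1225)-w(c,crop2pix((374,339)),.1225);print("diam",np.linalg.norm(dL))
# ball: sphere silhouette extents
C0=c["T"][:3,3]
def sil(P):
    d=P-C0; L=np.linalg.norm(d); n=d/L; a=np.cross(n,[0,0,1]);a/=np.linalg.norm(a); b=np.cross(n,a)
    cc=P-n*.05**2/L; rr=.05*np.sqrt(1-(.05/L)**2); th=np.linspace(0,2*np.pi,200)
    q=np.array([proj(c,cc+rr*(a*np.cos(x)+b*np.sin(x))) for x in th]); return np.array([q[:,0].min(),q[:,0].max(),q[:,1].min(),q[:,1].max()])
lo=crop2pix((530,148));hi=crop2pix((752,371)); m=np.array([lo[0],hi[0],lo[1],hi[1]])
b=least_squares(lambda v:sil(np.array([v[0],v[1],.065]))-m,[.45,-.05]); P=b.x
print("ball",P.round(4),b.fun.round(2),tt(P))
s,Rm=tool(); print(Rm.round(3))
np.save("tab.npy",r.x)
E
```

```text
[[ 0.6008  0.1988]
 [ 0.6423  0.0144]
 [ 0.4856 -0.0207]
 [ 0.4453  0.1632]] [np.float64(0.1595), np.float64(0.189), np.float64(0.1606), np.float64(0.1882)]
table [ 0.5643 -0.0038  0.2202] [-0.   0.3  0.  -0.7  0.6 -0.6 -0.6  1. ]
disc [0.5381 0.1059 0.1225] [ -1.6 112.7]
bar1 [0.5688 0.0246 0.1305] [10.6 26.7]
bar2 [0.5709 0.0092 0.1305] [ 9.3 11.2]
barm1 [0.6376 0.0378 0.1305] [80.6 24.6]
barm2 [0.6393 0.0234 0.1305] [79.1 10.1]
diam 0.10987148471662177
ball [ 0.5789 -0.0595] [-0.66  0.65 -0.54  0.52] [  2.1 -57.6]
[[-0.948  0.319 -0.   ]
 [ 0.319  0.948 -0.001]
 [-0.    -0.001 -1.   ]]
```

```bash
cat >> h.py <<'E'
tab=np.load("tab.npy"); _c,_s=np.cos(tab[2]),np.sin(tab[2]); RT=np.array([[_c,-_s],[_s,_c]])
def need(x,y,z):
    """table mm x,y; world z mm -> tool shift (cm), turn so tool y = table x"""
    o,Rm=tool(); p=o["eef_pos"]; g=np.r_[tab[:2]+RT@np.array([x,y])/1000,z/1000]
    a=np.arctan2(Rm[1,1],Rm[0,1]); turn=-((tab[2]-a+np.pi)%(2*np.pi)-np.pi)
    print("t",round(o["time"],2),"at(table mm)",(RT.T@(p[:2]-tab[:2])*1000).round(1),"z",(p[2]*1000).round(1),"gap",round(o["finger_gap"],3),"F",o["wrist_force"].round(1),"tilt",Rm[:,2].round(3))
    print("need txyz cm",(Rm.T@(g-p)*100).round(2),"turn",round(turn,3))
E
python3 -c "
from h import *
need(-15,18,231)"
```

```text
t 0.1 at(table mm) [-226.   661.1] z 230.7 gap 1.001 F [ 0.4 -0.5 -0.2] tilt [-0.    -0.001 -1.   ]
need txyz cm [-5.138e+01 -4.406e+01  2.000e-02] turn 1.026
```

```bash
python3 -m creep '[{"claw":0,"tx":-12.8,"ty":-11,"tz":0,"turn":0},{"claw":0,"tx":-12.8,"ty":-11,"tz":0,"turn":0},{"claw":0,"tx":-12.8,"ty":-11,"tz":0,"turn":0},{"claw":0,"tx":-12.8,"ty":-11,"tz":0,"turn":0},{"claw":0,"tx":-12.8,"ty":-11,"tz":0,"turn":0}]'
python3 -c "
from h import *
need(-15,18,231)"
```

```text
time: 0.52
eef_pos: [0.29, 0.441, 0.2313]
orientation: [0.001, 0.165, 0.986, -0.001]
wrist_force: [1.4, 0.7, 1.1]
finger_gap: 0.304
finger_force: 0.0
t 0.52 at(table mm) [-170.5  493.9] z 231.3 gap 0.304 F [1.4 0.7 1.1] tilt [ 0.001 -0.002 -1.   ]
need txyz cm [-38.21 -32.35   0.15] turn 1.018
```

```bash
python3 -m creep '[{"claw":0,"tx":-12.8,"ty":-11,"tz":0},{"claw":0,"tx":-12.8,"ty":-11,"tz":0},{"claw":0,"tx":-12.8,"ty":-11,"tz":0},{"claw":0,"tx":-12.8,"ty":-11,"tz":0},{"claw":0,"tx":-12.8,"ty":-11,"tz":0}]' >/dev/null
python3 -m creep '[{"claw":0,"tx":-12.8,"ty":-11,"tz":0},{"claw":0,"tx":-12.8,"ty":-11,"tz":0},{"claw":0,"tx":-12.8,"ty":-11,"tz":0},{"claw":0,"tx":-12.8,"ty":-11,"tz":0},{"claw":0,"tx":-12.8,"ty":-11,"tz":0}]' >/dev/null
python3 -m creep '[{"claw":0,"turn":0.12},{"claw":0,"turn":0.24},{"claw":0,"turn":0.36},{"claw":0,"turn":0.48},{"claw":0,"turn":0.6}]' >/dev/null
python3 -m creep '[{"claw":0,"turn":0.12},{"claw":0,"turn":0.24},{"claw":0,"turn":0.36},{"claw":0,"turn":0.42},{"claw":0,"turn":0.42}]'
python3 -c "
from h import *
need(-15,18,180)"
```

```text
t 0.52 at(table mm) [-170.5  493.9] z 231.3 gap 0.304 F [1.4 0.7 1.1] tilt [ 0.001 -0.002 -1.   ]
need txyz cm [-38.2  -32.34   5.25] turn 1.018validation failed for argument at $[0]...
validation failed for argument at $[0]...
validation failed for argument at $[0]...
validation failed for argument at $[0]...
```

```bash
python3 -m creep '[{"claw":0,"tx":-12.8,"ty":-11,"tz":0,"turn":0},{"claw":0,"tx":-12.8,"ty":-11,"tz":0,"turn":0},{"claw":0,"tx":-12.8,"ty":-11,"tz":0,"turn":0},{"claw":0,"tx":-12.8,"ty":-11,"tz":0,"turn":0},{"claw":0,"tx":-12.8,"ty":-11,"tz":0,"turn":0}]' >/dev/null
python3 -m creep '[{"claw":0,"tx":-12.8,"ty":-11,"tz":0,"turn":0},{"claw":0,"tx":-12.8,"ty":-11,"tz":0,"turn":0},{"claw":0,"tx":-12.8,"ty":-11,"tz":0,"turn":0},{"claw":0,"tx":-12.8,"ty":-11,"tz":0,"turn":0},{"claw":0,"tx":-12.8,"ty":-11,"tz":0,"turn":0}]' >/dev/null
python3 -m creep '[{"claw":0,"tx":0,"ty":0,"tz":0,"turn":0.12},{"claw":0,"tx":0,"ty":0,"tz":0,"turn":0.24},{"claw":0,"tx":0,"ty":0,"tz":0,"turn":0.36},{"claw":0,"tx":0,"ty":0,"tz":0,"turn":0.48},{"claw":0,"tx":0,"ty":0,"tz":0,"turn":0.6}]' >/dev/null
python3 -m creep '[{"claw":0,"tx":0,"ty":0,"tz":0,"turn":0.12},{"claw":0,"tx":0,"ty":0,"tz":0,"turn":0.24},{"claw":0,"tx":0,"ty":0,"tz":0,"turn":0.36},{"claw":0,"tx":0,"ty":0,"tz":0,"turn":0.42},{"claw":0,"tx":0,"ty":0,"tz":0,"turn":0.42}]'
python3 -c "
from h import *
need(-15,18,180)"
```

```text
time: 2.18
eef_pos: [0.4579, 0.1572, 0.2311]
orientation: [-0.0, 0.624, 0.781, -0.0]
wrist_force: [-0.9, 0.9, -0.7]
finger_gap: -0.002
finger_force: 0.0
t 2.18 at(table mm) [-68.6 180.3] z 231.1 gap -0.002 F [-0.9  0.9 -0.7] tilt [-0. -0. -1.]
need txyz cm [-16.24   5.32   5.12] turn 0.003
```

```bash
python3 -m creep '[{"claw":0,"tx":-4,"ty":1.3,"tz":0,"turn":0},{"claw":0,"tx":-8,"ty":2.6,"tz":0,"turn":0},{"claw":0,"tx":-12,"ty":3.9,"tz":0,"turn":0},{"claw":0,"tx":-16.2,"ty":5.1,"tz":2,"turn":0},{"claw":0,"tx":-16.2,"ty":5.1,"tz":5,"turn":0}]' >/dev/null
python3 -m creep '[{"claw":0,"tx":0,"ty":0,"tz":2,"turn":0},{"claw":0,"tx":0,"ty":0,"tz":4,"turn":0},{"claw":0,"tx":0,"ty":0,"tz":4.6,"turn":0},{"claw":0,"tx":0,"ty":0,"tz":4.6,"turn":0}]' >/dev/null
python3 - <<'E'
from h import *
from cell import capture
import cv2
need(-5,18,122)
a=cv2.cvtColor(capture("top")["frame"],cv2.COLOR_RGB2BGR)[140:268,134:304]
b=cv2.cvtColor(capture("wrist")["frame"],cv2.COLOR_RGB2BGR)
a=cv2.resize(a,(510,384),interpolation=cv2.INTER_CUBIC)
o=np.zeros((600,800,3),np.uint8); o[:300,:400]=cv2.resize(a,(400,300)); o[300:,:400]=cv2.resize(b,(400,300)); s=cv2.cvtColor(capture("scene")["frame"],cv2.COLOR_RGB2BGR)[130:260,190:370]
o[:,400:][:289]=cv2.resize(s,(400,289),interpolation=cv2.INTER_CUBIC)
cv2.imwrite("pics/p1.png",o)
E
```

```text
t 2.93 at(table mm) [-17.4  18.6] z 134.1 gap -0.0 F [-0.6  0.2  0.2] tilt [-0.003 -0.001 -1.   ]
need txyz cm [-0.07  1.24  1.2 ] turn 0.008
```

View pics/p1.png

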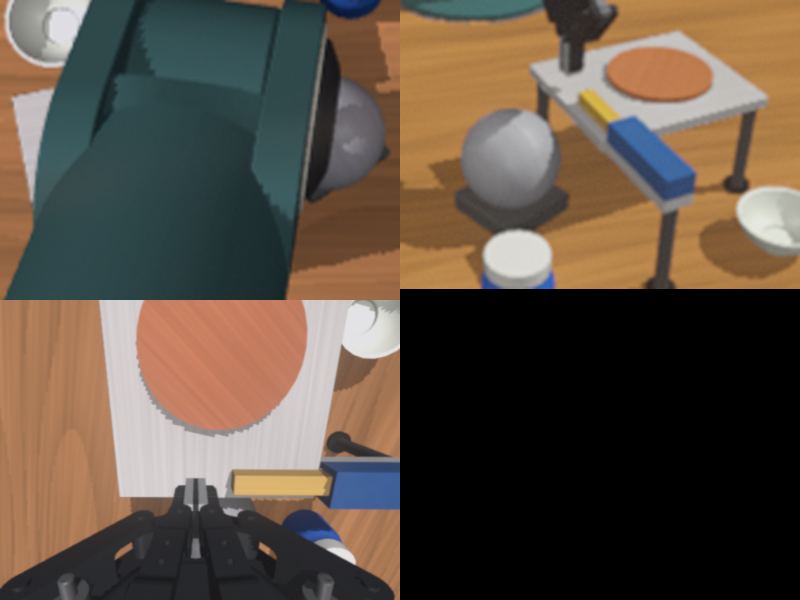

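Wrist view: the shut finger tips at (195,485) line up with the bar, whose free end is at (232,483), with a gap between them. The disc is clear, so I'll go down and push.

```bash
python3 -m creep '[{"claw":0,"tx":-0.05,"ty":0,"tz":0.6,"turn":0},{"claw":0,"tx":-0.05,"ty":0,"tz":1.1,"turn":0},{"claw":0,"tx":-0.05,"ty":0.5,"tz":1.1,"turn":0.008},{"claw":0,"tx":-0.05,"ty":1,"tz":1.1,"turn":0.008},{"claw":0,"tx":-0.05,"ty":1.5,"tz":1.1,"turn":0.008}]'
python3 -m creep '[{"claw":0,"tx":0,"ty":0.6,"tz":0,"turn":0},{"claw":0,"tx":0,"ty":1.2,"tz":0,"turn":0},{"claw":0,"tx":0,"ty":1.8,"tz":0,"turn":0},{"claw":0,"tx":0,"ty":2.4,"tz":0,"turn":0},{"claw":0,"tx":0,"ty":3,"tz":0,"turn":0}]'
python3 -c "
from h import *
need(64,18,123)"
```

```text
time: 3.5
eef_pos: [0.5595, 0.0137, 0.1245]
orientation: [0.0, 0.626, 0.78, 0.0]
wrist_force: [-0.5, 0.2, 0.2]
finger_gap: 0.004
finger_force: 0.0
time: 3.92
eef_pos: [0.5886, 0.02, 0.1243]
orientation: [-0.0, 0.626, 0.78, -0.0]
wrist_force: [-2.3, -1.0, 1.9]
finger_gap: 0.003
finger_force: 1.1
t 3.92 at(table mm) [29.  17.9] z 124.3 gap 0.003 F [-2.3 -1.   1.9] tilt [-0. -0. -1.]
need txyz cm [0.02 3.5  0.13] turn -0.002
```

```bash
python3 -m creep '[{"claw":0,"tx":0,"ty":0.5,"tz":0,"turn":0},{"claw":0,"tx":0,"ty":1.0,"tz":0,"turn":0},{"claw":0,"tx":0,"ty":1.5,"tz":0,"turn":0},{"claw":0,"tx":0,"ty":2,"tz":0,"turn":0},{"claw":0,"tx":0,"ty":2.4,"tz":0,"turn":0}]'
python3 -m creep '[{"claw":0,"tx":0,"ty":0.2,"tz":0,"turn":0},{"claw":0,"tx":0,"ty":0.4,"tz":0,"turn":0},{"claw":0,"tx":0,"ty":0.6,"tz":0,"turn":0}]'
python3 -c "
from h import *
need(64,18,123)"
```

```text
time: 4.33
eef_pos: [0.6121, 0.0253, 0.1243]
orientation: [0.0, 0.626, 0.78, -0.0]
wrist_force: [-2.2, -0.4, 1.7]
finger_gap: -0.002
finger_force: 0.9
time: 4.58
eef_pos: [0.6175, 0.0264, 0.1243]
orientation: [0.0, 0.626, 0.78, -0.0]
wrist_force: [-0.1, -0.2, -0.2]
finger_gap: -0.001
finger_force: 0.5
t 4.58 at(table mm) [58.5 17.8] z 124.3 gap -0.001 F [-0.1 -0.2 -0.2] tilt [-0. -0. -1.]
need txyz cm [0.02 0.55 0.13] turn -0.002
```

```bash
python3 -m creep '[{"claw":0,"tx":0,"ty":0.15,"tz":0,"turn":0},{"claw":0,"tx":0,"ty":0.3,"tz":0,"turn":0}]' | egrep 'eef|wrist'
python3 -m creep '[{"claw":0,"tx":0,"ty":0.1,"tz":0,"turn":0},{"claw":0,"tx":0,"ty":0.2,"tz":0,"turn":0}]'| egrep 'eef|wrist'
python3 - <<'E'
from h import *
from cell import capture
import cv2
need(64,18,123)
b=cv2.cvtColor(capture("wrist")["frame"],cv2.COLOR_RGB2BGR)
s=cv2.cvtColor(capture("scene")["frame"],cv2.COLOR_RGB2BGR)[130:260,230:370]
cv2.imwrite("pics/p2.png",np.hstack([cv2.resize(b[180:,180:],(400,370)),cv2.resize(s,(398,370),interpolation=cv2.INTER_CUBIC)]))
E
```

```text
eef_pos: [0.6204, 0.0271, 0.1243]
wrist_force: [-0.8, -0.3, 0.2]
eef_pos: [0.6223, 0.0275, 0.1243]
wrist_force: [-0.5, 0.1, -0.5]
t 4.92 at(table mm) [63.5 17.9] z 124.3 gap -0.005 F [-0.5  0.1 -0.5] tilt [-0. -0. -1.]
need txyz cm [0.01 0.05 0.13] turn -0.002
```

View pics/p2.png

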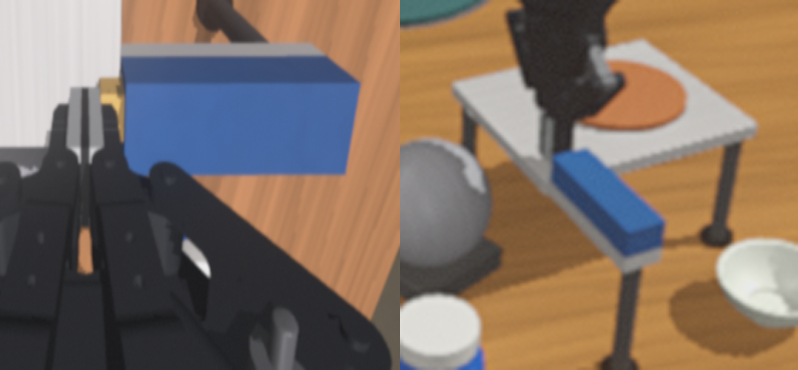

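The wrist view shows about 10 mm of brass still out of the mouth (columns 98–122). I'll keep pushing until it meets the closed end.

```bash
python3 -m creep '[{"claw":0,"tx":0,"ty":0.1,"tz":0,"turn":0},{"claw":0,"tx":0,"ty":0.15,"tz":0,"turn":0}]' | egrep 'eef|wrist'
python3 -m creep '[{"claw":0,"tx":0,"ty":0.1,"tz":0,"turn":0},{"claw":0,"tx":0,"ty":0.1,"tz":0,"turn":0}]'| egrep 'eef|wrist'
python3 -m creep '[{"claw":0,"tx":0,"ty":0.1,"tz":0,"turn":0},{"claw":0,"tx":0,"ty":0.1,"tz":0,"turn":0}]'| egrep 'eef|wrist'
python3 -c "
from h import *
need(64,18,123)"
```

```text
eef_pos: [0.6238, 0.0278, 0.1244]
wrist_force: [-1.1, -0.4, -0.1]
eef_pos: [0.6248, 0.028, 0.1243]
wrist_force: [-0.7, -0.0, 0.0]
eef_pos: [0.6249, 0.028, 0.1242]
wrist_force: [-8.1, -0.4, 4.9]
t 5.52 at(table mm) [66.2 17.8] z 124.2 gap 0.001 F [-8.1 -0.4  4.9] tilt [-0.002 -0.    -1.   ]
need txyz cm [ 0.02 -0.22  0.12] turn -0.002
```

The force rose at TCP x = 66.2 mm, so the bar is home. Next I'll back off, lift, and go behind the disc with the fingers 6 cm open.

```bash
python3 -m creep '[{"claw":0,"tx":0,"ty":-0.4,"tz":0,"turn":0},{"claw":0,"tx":0,"ty":-1.2,"tz":0,"turn":0},{"claw":0,"tx":0,"ty":-1.6,"tz":-2,"turn":0},{"claw":0,"tx":0,"ty":-1.6,"tz":-5,"turn":0},{"claw":0,"tx":0,"ty":-1.6,"tz":-5,"turn":0}]' |grep wrist
python3 -m creep '[{"claw":6,"tx":4,"ty":-1.3,"tz":0,"turn":0},{"claw":6,"tx":8,"ty":-2.6,"tz":0,"turn":0},{"claw":6,"tx":12,"ty":-3.9,"tz":0,"turn":0},{"claw":6,"tx":16,"ty":-5.2,"tz":0,"turn":0},{"claw":6,"tx":17,"ty":-5.2,"tz":0,"turn":0}]' |grep wrist
python3 - <<'E'
from h import *
from cell import capture
import cv2
c=capture("top");np.savez("top3.npz",**c)
b=cv2.cvtColor(capture("wrist")["frame"],cv2.COLOR_RGB2BGR); a=cv2.cvtColor(c["frame"],cv2.COLOR_RGB2BGR)[100:240,134:304]
need(-1.5,185,140)
cv2.imwrite("pics/p3.png",np.hstack([cv2.resize(b,(400,300)),cv2.resize(a,(364,300),interpolation=cv2.INTER_CUBIC)]))
E
```

```text
wrist_force: [0.7, 0.5, 1.2]
wrist_force: [0.2, 1.1, 0.1]
t 6.45 at(table mm) [ -1.4 191.3] z 174.4 gap 0.704 F [ 0.4 -0.7  0.1] tilt [ 0.     0.001 -1.   ]
need txyz cm [-0.64 -0.01  3.44] turn 0.003
```

View pics/p3.png

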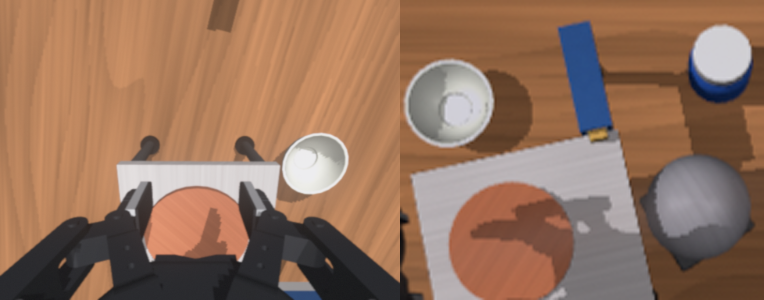

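The brass is now only a small tab at the sleeve mouth (598,134), so the bar is home. The fingers straddle the disc's rear symmetrically (wrist view, columns 140 and 250). I'll lower them and feel for the table top, since the open pads sit back from the TCP.

```bash
python3 -m creep '[{"claw":6,"tx":-0.4,"ty":0,"tz":2,"turn":0.003},{"claw":6,"tx":-0.4,"ty":0,"tz":4,"turn":0.003},{"claw":6,"tx":-0.4,"ty":0,"tz":5.4,"turn":0.003},{"claw":6,"tx":-0.4,"ty":0,"tz":5.6,"turn":0.003},{"claw":6,"tx":-0.4,"ty":0,"tz":5.6,"turn":0.003}]' |egrep 'eef|wrist'
python3 -m creep '[{"claw":6,"tx":0,"ty":0,"tz":0.2,"turn":0},{"claw":6,"tx":0,"ty":0,"tz":0.2,"turn":0}]'|egrep 'eef|wrist'
python3 -m creep '[{"claw":6,"tx":0,"ty":0,"tz":0.2,"turn":0},{"claw":6,"tx":0,"ty":0,"tz":0.2,"turn":0}]'|egrep 'eef|wrist'
python3 -m creep '[{"claw":6,"tx":0,"ty":0,"tz":0.1,"turn":0},{"claw":6,"tx":0,"ty":0,"tz":0.1,"turn":0}]'|egrep 'eef|wrist'
```

```text
eef_pos: [0.5233, 0.1745, 0.118]
wrist_force: [1.4, 0.8, 0.7]
eef_pos: [0.5239, 0.1754, 0.117]
wrist_force: [-0.1, -0.6, -0.2]
eef_pos: [0.5235, 0.1757, 0.1146]
wrist_force: [-0.5, 0.4, 0.0]
eef_pos: [0.5234, 0.1756, 0.1134]
wrist_force: [-0.6, 0.2, 1.0]
```

```bash
python3 -m creep '[{"claw":6,"tx":0,"ty":0,"tz":0.1,"turn":0},{"claw":6,"tx":0,"ty":0,"tz":0.1,"turn":0}]'|egrep 'eef|wrist'
python3 -m creep '[{"claw":6,"tx":0,"ty":0,"tz":0.1,"turn":0},{"claw":6,"tx":0,"ty":0,"tz":0.1,"turn":0}]'|egrep 'eef|wrist'
python3 -m creep '[{"claw":6,"tx":0,"ty":0,"tz":0.1,"turn":0},{"claw":6,"tx":0,"ty":0,"tz":0.1,"turn":0}]'|egrep 'eef|wrist'
python3 -c "
from h import *
need(-1.5,185,110)"
```

```text
eef_pos: [0.5233, 0.1756, 0.1122]
wrist_force: [-0.3, 0.1, -0.5]
eef_pos: [0.5235, 0.1756, 0.1115]
wrist_force: [-0.4, -0.5, 3.1]
eef_pos: [0.5235, 0.1757, 0.1114]
wrist_force: [-8.1, -1.9, 23.1]
t 7.87 at(table mm) [ -0.6 184. ] z 111.4 gap 0.704 F [-8.1 -1.9 23.1] tilt [ 0.     0.001 -1.   ]
need txyz cm [ 0.1  -0.1   0.14] turn -0.005
```

Table contact is at TCP z = 111.5 mm. I'll raise 2 mm above it and start pushing (tool -x is table -y).

```bash
python3 -m creep '[{"claw":6,"tx":0,"ty":0,"tz":-0.3,"turn":0},{"claw":6,"tx":0,"ty":0,"tz":-0.3,"turn":-0.005},{"claw":6,"tx":-0.5,"ty":-0.1,"tz":-0.3,"turn":-0.005},{"claw":6,"tx":-1,"ty":-0.1,"tz":-0.3,"turn":-0.005},{"claw":6,"tx":-1.4,"ty":-0.1,"tz":-0.3,"turn":-0.005}]'|egrep 'eef|wrist'
python3 -m creep '[{"claw":6,"tx":-0.3,"ty":0,"tz":0,"turn":0},{"claw":6,"tx":-0.7,"ty":0,"tz":0,"turn":0},{"claw":6,"tx":-1.2,"ty":0,"tz":0,"turn":0},{"claw":6,"tx":-1.7,"ty":0,"tz":0,"turn":0},{"claw":6,"tx":-2.2,"ty":0,"tz":0,"turn":0}]'|egrep 'eef|wrist'
python3 -m creep '[{"claw":6,"tx":-0.5,"ty":0,"tz":0,"turn":0},{"claw":6,"tx":-1,"ty":0,"tz":0,"turn":0},{"claw":6,"tx":-1.5,"ty":0,"tz":0,"turn":0},{"claw":6,"tx":-2,"ty":0,"tz":0,"turn":0},{"claw":6,"tx":-2.4,"ty":0,"tz":0,"turn":0}]'|egrep 'eef|wrist'
python3 - <<'E'
from h import *
from cell import capture
import cv2
need(0,66,113.5)
W=capture("wrist");S=capture("scene");np.savez("w4.npz",**W);np.savez("s4.npz",**S)
b=cv2.cvtColor(W["frame"],cv2.COLOR_RGB2BGR); a=cv2.cvtColor(S["frame"],cv2.COLOR_RGB2BGR)[130:260,200:360]
cv2.imwrite("pics/p4.png",np.hstack([cv2.resize(b,(400,300)),cv2.resize(a,(370,300),interpolation=cv2.INTER_CUBIC)]))
E
```

```text
eef_pos: [0.5254, 0.161, 0.1131]
wrist_force: [-0.5, 2.1, 0.3]
eef_pos: [0.5302, 0.1397, 0.1132]
wrist_force: [-0.8, 1.7, -0.9]
eef_pos: [0.5355, 0.1162, 0.1133]
wrist_force: [-0.1, 2.4, -0.6]
t 9.12 at(table mm) [ -1.8 123.3] z 113.3 gap 0.702 F [-0.1  2.4 -0.6] tilt [-0. -0. -1.]
need txyz cm [-5.73  0.19 -0.02] turn -0.0
```

View pics/p4.png

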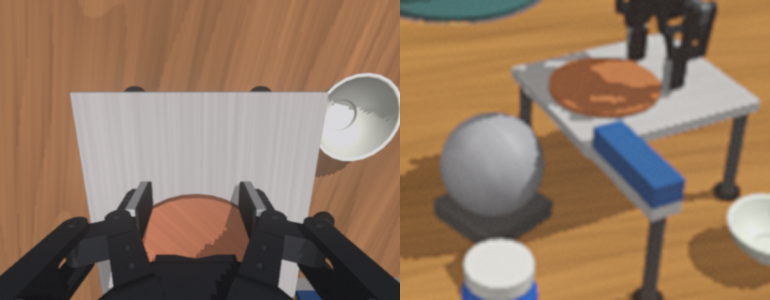

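The disc sits in the two-finger cradle (wrist view: rim top at (195,195), pads at columns 148 and 245). I'll measure the disc centre relative to the TCP from that rim.

```bash
cat >> h.py <<'E'
import cv2
def rim(c,zb=.1165,cols=range(205,300,3),show=True):
    """disc centre (table mm) from rear rim bottom edge in wrist view"""
    hsv=cv2.cvtColor(c["frame"],cv2.COLOR_RGB2HSV).astype(int); ok=(hsv[...,1]>70)
    P=[]
    for u in cols:
        col=ok[150:300,u]; 
        k=next((i for i in range(len(col)-4) if col[i:i+4].all() ),None)
        if k is not None: P.append(RT.T@(w(c,(u,149.5+k),zb)[:2]-tab[:2])*1000)
    P=np.array(P)
    r=least_squares(lambda v:np.hypot(*(P-v).T)-55,[P[:,0].mean(),P[:,1].min()-50],loss="soft_l1")
    if show: print("disc",r.x.round(1),"n",len(P),"resid",(np.hypot(*(P-r.x).T)-55).round(1))
    return r.x
E
python3 - <<'E'
from h import *
c=dict(np.load("w4.npz"))
rim(c); print(c["T"].round(3).tolist())
# independent: table rear edge in the wrist view (y must be 190)
g=c["frame"][:200,256].astype(int); print(RT.T@(w(c,(250,92*1.28),.1165)[:2]-tab[:2])*1000)
hsv=cv2.cvtColor(c["frame"],cv2.COLOR_RGB2HSV); print(hsv[236:262:2,250].tolist())
E
```

```text
disc [-2.5 67. ] n 32 resid [-0.1 -0.3  0.2  0.1  0.1  0.1 -0.3 -0.2  0.   0.3  0.  -0.2 -0.4  0.1
  0.   0.   0.   0.1  0.2 -0.2 -0.   0.3 -0.   0.3  0.2  0.  -0.  -0.
  0.   0.1 -0.2 -0.5]
[[0.976, 0.209, 0.064, 0.519], [0.219, -0.934, -0.284, 0.188], [-0.0, 0.291, -0.957, 0.255], [0.0, 0.0, 0.0, 1.0]]
[ -2.70944834 191.51301508]
[[0, 8, 188], [0, 8, 188], [0, 8, 188], [175, 8, 188], [0, 8, 188], [0, 8, 187], [7, 53, 149], [8, 109, 126], [8, 111, 131], [8, 122, 173], [9, 123, 182], [8, 125, 182], [9, 126, 182]]
```

```bash
python3 -m creep '[{"claw":6,"tx":-0.5,"ty":0.02,"tz":0,"turn":0},{"claw":6,"tx":-1,"ty":0.04,"tz":0,"turn":0},{"claw":6,"tx":-1.5,"ty":0.06,"tz":0,"turn":0},{"claw":6,"tx":-2,"ty":0.08,"tz":0,"turn":0},{"claw":6,"tx":-2.5,"ty":0.1,"tz":0,"turn":0}]'|egrep 'eef|wrist'
python3 -m creep '[{"claw":6,"tx":-0.5,"ty":0.02,"tz":0,"turn":0},{"claw":6,"tx":-1,"ty":0.04,"tz":0,"turn":0},{"claw":6,"tx":-1.5,"ty":0.06,"tz":0,"turn":0},{"claw":6,"tx":-2,"ty":0.08,"tz":0,"turn":0},{"claw":6,"tx":-2.5,"ty":0.1,"tz":0,"turn":0}]'|egrep 'eef|wrist'
python3 -m creep '[{"claw":6,"tx":-0.4,"ty":0.02,"tz":0,"turn":0},{"claw":6,"tx":-0.8,"ty":0.04,"tz":0,"turn":0},{"claw":6,"tx":-1.2,"ty":0.06,"tz":0,"turn":0},{"claw":6,"tx":-1.6,"ty":0.08,"tz":0,"turn":0},{"claw":6,"tx":-2,"ty":0.1,"tz":0,"turn":0}]'|egrep 'eef|wrist'
python3 - <<'E'
from h import *
from cell import capture
need(2.8,10,113.5)
W=capture("wrist");rim(W)
E
```

```text
eef_pos: [0.542, 0.0921, 0.1133]
wrist_force: [-0.3, 2.5, 0.7]
eef_pos: [0.5484, 0.068, 0.1133]
wrist_force: [-1.0, 3.1, 0.0]
eef_pos: [0.5537, 0.0489, 0.1133]
wrist_force: [-0.5, 2.3, 0.6]
t 10.47 at(table mm) [ 1.2 53.7] z 113.3 gap 0.698 F [-0.5  2.3  0.6] tilt [ 0. -0. -1.]
need txyz cm [-4.37  0.16 -0.02] turn -0.0
disc [ 0.5 -2.6] n 32 resid [-0.1 -0.3  0.1  0.1  0.1  0.1 -0.4 -0.2  0.   0.3  0.  -0.2  0.2  0.1
  0.  -0.   0.   0.1  0.2 -0.2 -0.   0.2 -0.   0.3  0.2  0.  -0.  -0.
  0.   0.1 -0.2 -0.5]
```

```bash
python3 -m creep '[{"claw":6,"tx":-0.35,"ty":0.02,"tz":0,"turn":0},{"claw":6,"tx":-0.7,"ty":0.04,"tz":0,"turn":0},{"claw":6,"tx":-1.05,"ty":0.05,"tz":0,"turn":0},{"claw":6,"tx":-1.4,"ty":0.06,"tz":0,"turn":0},{"claw":6,"tx":-1.7,"ty":0.07,"tz":0,"turn":0}]'|egrep 'eef|wrist'
python3 -m creep '[{"claw":6,"tx":-0.3,"ty":0.02,"tz":0,"turn":0},{"claw":6,"tx":-0.6,"ty":0.04,"tz":0,"turn":0},{"claw":6,"tx":-0.9,"ty":0.05,"tz":0,"turn":0},{"claw":6,"tx":-1.2,"ty":0.06,"tz":0,"turn":0},{"claw":6,"tx":-1.5,"ty":0.07,"tz":0,"turn":0}]'|egrep 'eef|wrist'
python3 -m creep '[{"claw":6,"tx":-0.25,"ty":0,"tz":0,"turn":0},{"claw":6,"tx":-0.5,"ty":0,"tz":0,"turn":0},{"claw":6,"tx":-0.75,"ty":0,"tz":0,"turn":0},{"claw":6,"tx":-0.9,"ty":0,"tz":0,"turn":0},{"claw":6,"tx":-0.9,"ty":0,"tz":0,"turn":0}]'|egrep 'eef|wrist'
python3 - <<'E'
from h import *
from cell import capture
need(2.8,-2.5,113.5)
W=capture("wrist");rim(W);S=capture("scene")
b=cv2.cvtColor(W["frame"],cv2.COLOR_RGB2BGR)[130:330,130:370]; a=cv2.cvtColor(S["frame"],cv2.COLOR_RGB2BGR)[130:260,200:360]
cv2.imwrite("pics/p5.png",np.hstack([cv2.resize(b,(480,400),interpolation=cv2.INTER_CUBIC),cv2.resize(a,(320,400),interpolation=cv2.INTER_CUBIC)]))
E
```

```text
eef_pos: [0.5582, 0.0324, 0.1134]
wrist_force: [-0.8, 3.3, 1.5]
eef_pos: [0.562, 0.0179, 0.1132]
wrist_force: [-0.9, 3.3, 0.4]
eef_pos: [0.564, 0.0089, 0.1133]
wrist_force: [-0.4, 1.1, 0.2]
t 11.77 at(table mm) [ 2.5 12.5] z 113.3 gap 0.702 F [-0.4  1.1  0.2] tilt [-0. -0. -1.]
need txyz cm [-1.5   0.03 -0.02] turn -0.001
disc [  1.7 -44. ] n 32 resid [ 0.  -0.1 -0.3  0.2  0.2 -0.3 -0.2 -0.   0.2 -0.1  0.2 -0.  -0.2 -0.3
  0.2  0.2  0.2  0.3 -0.2 -0.   0.2 -0.2  0.2 -0.1 -0.2  0.2  0.2  0.2
  0.2 -0.2 -0.1 -0.4]
```

View pics/p5.png

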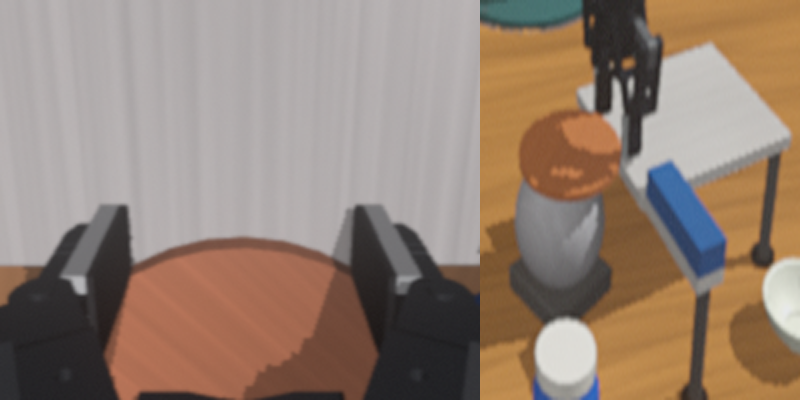

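Wrist crop: the rim apex is at (245,240), and the exit edge shows at row 265 at both sides. The disc now rests on the edge and the ball. I'll check the exit-edge bias in this same view, and the ball and disc in the scene view.

```bash
cat >> h.py <<'E'
def edge(c):
    """exit edge y (table mm, should be 0) from wrist view, gray->wood transition"""
    s=cv2.cvtColor(c["frame"],cv2.COLOR_RGB2HSV)[...,1].astype(int); out=[]
    for u in (110,120,130,136,366,372,380,390):
        for v in range(225,300):
            if (s[v:v+3,u]>70).all() and s[v-3,u]<40:
                p=RT.T@(w(c,(u,v-.5),.1165)[:2]-tab[:2])*1000; out.append(p.round(1).tolist()); break
    print("edge",out)
E
python3 - <<'E'
from h import *
from cell import capture
W=capture("wrist"); edge(W); rim(W)
S=capture("scene"); np.savez("s5.npz",**S)
# ball silhouette check from scene0: predicted lower extents for ball at (2.1,-57.6)
c=dict(np.load("scene0.npz"))
b=np.r_[tab[:2]+RT@np.array([2.1,-57.6])/1000,.065]
print("ball centre pix in scene0 (800 scale)",(proj(c,b)+.5)*1.5625)
for t in [(80,0),(-80,0),(-80,190),(80,190)]: print(t,(proj(c,np.r_[tab[:2]+RT@np.array(t)/1000,.1165])+.5)*1.5625)
E
```

```text
edge [[-76.5, 2.1], [-70.9, 2.1], [-65.3, 2.1], [-62.0, 2.1], [66.4, 2.1], [69.8, 2.1], [74.2, 2.1]]
disc [  1.6 -44. ] n 32 resid [-0.3  0.1 -0.1 -0.1 -0.1 -0.1  0.1  0.2 -0.1  0.2 -0.1  0.3  0.1 -0.
 -0.1 -0.1 -0.1 -0.   0.1  0.3 -0.1  0.2 -0.1  0.3  0.1  0.  -0.  -0.
  0.   0.1 -0.2 -0.5]
ball centre pix in scene0 (800 scale) [373.21985803 314.68805118]
(80, 0) [437.66139036 303.4202919 ]
(-80, 0) [385.80346052 248.66520234]
(-80, 190) [491.36196816 224.92286001]
(80, 190) [554.63400722 271.28034307]
```

The wrist view reads the exit edge 2.1 mm too far back, so the disc is really at y ≈ -46 relative to the edge and about 12 mm more is needed. I'll go 8 mm, then check both axes.

```bash
python3 -m creep '[{"claw":6,"tx":-0.2,"ty":0,"tz":0,"turn":0},{"claw":6,"tx":-0.4,"ty":0,"tz":0,"turn":0},{"claw":6,"tx":-0.6,"ty":0,"tz":0,"turn":0},{"claw":6,"tx":-0.8,"ty":0,"tz":0,"turn":0},{"claw":6,"tx":-0.8,"ty":0,"tz":0,"turn":0}]'|egrep 'eef|wrist'
python3 - <<'E'
from h import *
from cell import capture
need(2.8,-2.5,113.5)
W=capture("wrist"); edge(W); rim(W)
s=cv2.cvtColor(W["frame"],cv2.COLOR_RGB2HSV)[...,1].astype(int)
for v in (150,170,190,210):
    g=np.where(s[v]<40)[0]; g=g[(g>40)&(g<480)]
    print([ (RT.T@(w(W,(u,v),.1165)[:2]-tab[:2])*1000).round(1).tolist() for u in (g.min()-.5,g.max()+.5)])
E
```

```text
eef_pos: [0.5658, 0.0011, 0.1134]
wrist_force: [-0.3, 1.3, -0.3]
t 12.38 at(table mm) [2.6 4.4] z 113.4 gap 0.703 F [-0.3  1.3 -0.3] tilt [ 0. -0. -1.]
need txyz cm [-0.69  0.02 -0.01] turn -0.001
edge [[-75.2, 2.5], [-69.7, 2.5], [-64.2, 2.5], [-60.9, 2.5], [65.4, 2.5], [68.7, 2.5], [73.1, 2.5], [78.6, 2.5]]
disc [  1.8 -51.7] n 32 resid [ 0.3  0.1 -0.   0.5  0.5 -0.1  0.1  0.2 -0.1  0.1 -0.1 -0.4 -0.5 -0.1
 -0.1 -0.2 -0.1 -0.1 -0.6 -0.4 -0.2  0.1 -0.2  0.2  0.  -0.1  0.4  0.4
  0.5  0.6  0.2 -0.6]
[[-79.4, 57.2], [78.8, 57.2]]
[[-79.6, 47.1], [101.1, 47.2]]
[[-79.3, 36.6], [119.7, 36.6]]
[[-79.5, 25.6], [86.6, 25.7]]
```

```bash
python3 -m creep '[{"claw":6,"tx":-0.1,"ty":0,"tz":0,"turn":0},{"claw":6,"tx":-0.2,"ty":0,"tz":0,"turn":0},{"claw":6,"tx":-0.3,"ty":0,"tz":0,"turn":0},{"claw":6,"tx":-0.4,"ty":0,"tz":0,"turn":0},{"claw":6,"tx":-0.45,"ty":0,"tz":0,"turn":0}]'|egrep 'eef|wrist'
python3 -m creep '[{"claw":6,"tx":0,"ty":0,"tz":0,"turn":0},{"claw":6,"tx":0,"ty":0,"tz":0,"turn":0},{"claw":6,"tx":0,"ty":0,"tz":0,"turn":0}]'|egrep 'eef|wrist'
python3 - <<'E'
from h import *
from cell import capture
need(2.8,-2.5,113.5)
W=capture("wrist"); edge(W); rim(W,cols=range(215,290,3)); S=capture("scene")
b=cv2.cvtColor(W["frame"],cv2.COLOR_RGB2BGR)[180:320,130:370]; a=cv2.cvtColor(S["frame"],cv2.COLOR_RGB2BGR)[150:250,200:300]
cv2.imwrite("pics/p6.png",np.hstack([cv2.resize(b,(450,300),interpolation=cv2.INTER_CUBIC),cv2.resize(a,(345,300),interpolation=cv2.INTER_CUBIC)]))
E
```

```text
eef_pos: [0.5667, -0.0029, 0.1133]
wrist_force: [-0.2, 2.8, 0.0]
eef_pos: [0.5667, -0.0028, 0.1133]
wrist_force: [-0.7, 2.1, -0.4]
t 13.1 at(table mm) [2.6 0.4] z 113.3 gap 0.703 F [-0.7  2.1 -0.4] tilt [ 0. -0. -1.]
need txyz cm [-0.29  0.02 -0.02] turn -0.0
edge [[-74.7, 2.1], [-69.2, 2.1], [-63.8, 2.1], [-60.5, 2.1], [65.0, 2.2], [68.3, 2.2], [72.6, 2.8], [78.1, 2.2]]
disc [  1.6 -55.6] n 25 resid [ 0.1  0.1  0.2 -0.3 -0.1  0.2 -0.1  0.2  0.  -0.1 -0.3 -0.3  0.3  0.3
 -0.2 -0.   0.2 -0.2  0.1 -0.2  0.2  0.1 -0.  -0.  -0. ]
```

View pics/p6.png

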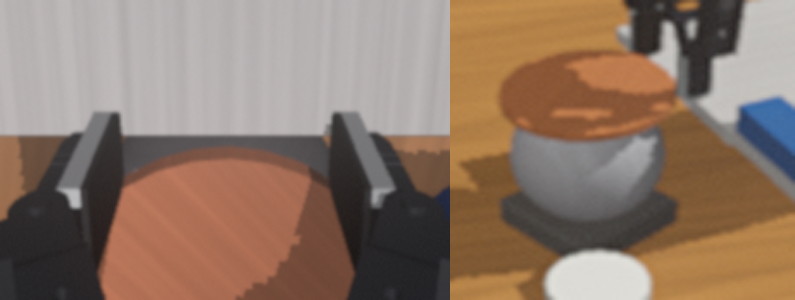

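The disc has left the edge: the rim is at row 150 against the edge at row 137, a gap of about 3 mm. It sits centred on the ball in the scene view. I'll give one last 0.5 mm nudge, then retreat slowly.

```bash
python3 -m creep '[{"claw":6,"tx":-0.05,"ty":0,"tz":0,"turn":0},{"claw":6,"tx":-0.05,"ty":0,"tz":0,"turn":0},{"claw":6,"tx":0,"ty":0,"tz":0,"turn":0},{"claw":6,"tx":0.1,"ty":0,"tz":0,"turn":0},{"claw":6,"tx":0.2,"ty":0,"tz":0,"turn":0}]'|egrep 'eef|wrist'
python3 -m creep '[{"claw":6,"tx":0.2,"ty":0,"tz":0,"turn":0},{"claw":6,"tx":0.5,"ty":0,"tz":0,"turn":0},{"claw":6,"tx":1,"ty":0,"tz":0,"turn":0},{"claw":6,"tx":1.5,"ty":0,"tz":0,"turn":0},{"claw":6,"tx":2,"ty":0,"tz":0,"turn":0}]'|egrep 'eef|wrist'
python3 - <<'E'
from h import *
from cell import capture
need(2.8,60,160)
W=capture("wrist"); edge(W); rim(W,cols=range(215,290,3)); S=capture("scene")
b=cv2.cvtColor(W["frame"],cv2.COLOR_RGB2BGR)[180:320,130:370]; a=cv2.cvtColor(S["frame"],cv2.COLOR_RGB2BGR)[150:250,200:300]
cv2.imwrite("pics/p7.png",np.hstack([cv2.resize(b,(450,300),interpolation=cv2.INTER_CUBIC),cv2.resize(a,(345,300),interpolation=cv2.INTER_CUBIC)]))
E
```

```text
eef_pos: [0.5663, -0.001, 0.1133]
wrist_force: [-0.2, -0.4, -0.5]
eef_pos: [0.5617, 0.0194, 0.1133]
wrist_force: [0.1, -0.1, 0.1]
t 14.03 at(table mm) [ 2.6 23.2] z 113.3 gap 0.699 F [ 0.1 -0.1  0.1] tilt [ 0. -0. -1.]
need txyz cm [ 3.68  0.02 -4.67] turn 0.0
edge [[-72.1, 2.8], [-66.4, 2.8], [71.1, 2.9], [75.6, 3.0], [77.7, 27.4]]
disc [  2.  -53.7] n 25 resid [ 0.1  0.2 -0.4 -0.3 -0.1  0.2 -0.2  0.2 -0.  -0.2 -0.3  0.3  0.3  0.3
 -0.3 -0.1  0.1  0.3 -0.   0.3  0.1 -0.1 -0.2 -0.2 -0.2]
```

View pics/p7.png

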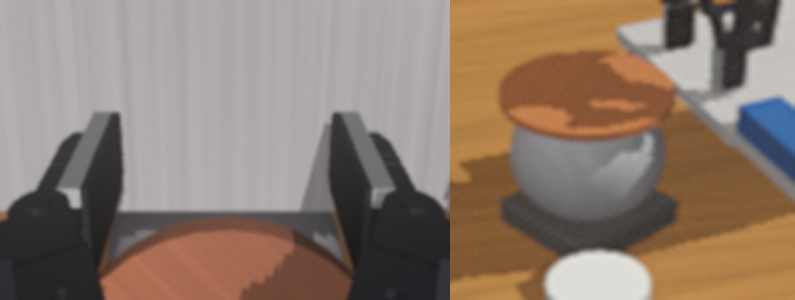

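The blank stays on the ball and the fingers are clear (rim at row 222, edge at row 212). I'll move the arm away and check from the top camera.

```bash
python3 -m creep '[{"claw":6,"tx":2,"ty":0,"tz":0,"turn":0},{"claw":6,"tx":4,"ty":0,"tz":-2,"turn":0},{"claw":6,"tx":6,"ty":0,"tz":-5,"turn":0},{"claw":6,"tx":10,"ty":0,"tz":-5,"turn":0},{"claw":6,"tx":14,"ty":0,"tz":-5,"turn":0}]' >/dev/null
python3 -m creep '[{"claw":6,"tx":4,"ty":0,"tz":-1,"turn":0},{"claw":6,"tx":8,"ty":0,"tz":-2,"turn":0},{"claw":6,"tx":12,"ty":0,"tz":-2,"turn":0},{"claw":6,"tx":12,"ty":0,"tz":-2,"turn":0},{"claw":6,"tx":12,"ty":0,"tz":-2,"turn":0}]' >/dev/null
python3 - <<'E'
from h import *
from cell import capture
need(0,300,160)
for i in range(2):
    c=capture("top")
    hsv=cv2.cvtColor(c["frame"],cv2.COLOR_RGB2HSV); f=c["frame"].astype(int)
    m=((hsv[...,0]<12)&(hsv[...,1]>95)&(f[...,0]>60)).astype(np.uint8); m[:,:240]=0; m[:,320:]=0; m[:150]=0;m[250:]=0
    m=cv2.morphologyEx(m,cv2.MORPH_OPEN,np.ones((3,3)))
    k=max(cv2.findContours(m,0,1)[0],key=cv2.contourArea); print(cv2.contourArea(k),cv2.boundingRect(k))
    e=cv2.fitEllipse(k); print(e, "disc table mm",RT.T@(w(c,e[0],.121)[:2]-tab[:2])*1000)
a=cv2.cvtColor(c["frame"],cv2.COLOR_RGB2BGR)[140:268,134:304]; S=cv2.cvtColor(capture("scene")["frame"],cv2.COLOR_RGB2BGR)[150:250,200:300]
cv2.imwrite("pics/p8.png",np.hstack([cv2.resize(a,(500,376),interpolation=cv2.INTER_CUBIC),cv2.resize(S,(300,376),interpolation=cv2.INTER_CUBIC)]))
E
```

```text
t 14.97 at(table mm) [  2.2 285. ] z 183.2 gap 0.705 F [ 0.7 -1.2  0.6] tilt [-0.  0. -1.]
need txyz cm [ 1.5  -0.22  2.32] turn 0.004
2636.0 (243, 164, 60, 58)
((272.8626708984375, 192.50119018554688), (57.27151870727539, 58.7551155090332), 72.85775756835938) disc table mm [  1.90222397 -55.99358448]
2642.5 (243, 164, 60, 58)
((272.92474365234375, 192.48744201660156), (57.3288459777832, 58.78959274291992), 80.3560791015625) disc table mm [  1.90245244 -56.11402871]
```

View pics/p8.png

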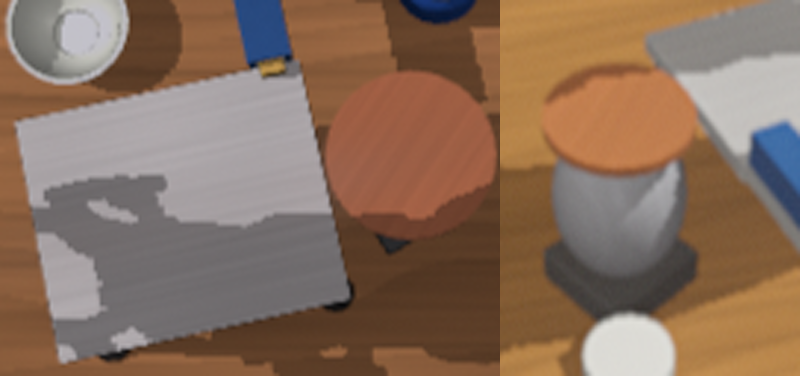

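The blank is on the ball, the tab of brass shows at (272,68), and nothing else has moved. The gap between blank and table is small, about 3 px, so I'll measure it directly with an intensity profile across it.

```bash
python3 - <<'E'
from h import *
from cell import capture
fr=[capture("top") for _ in range(3)]; c=fr[0]; f=np.mean([q["frame"] for q in fr],0).astype(np.float32)
for x in (-6,2,10):
  print("x",x)
  for ys,z in ((np.arange(6,-8,-1.),.1165),(np.arange(-106,-118,-1.),.121)):
    P=np.array([proj(c,np.r_[tab[:2]+RT@np.array([x,y])/1000,z]) for y in ys],np.float32)
    v=cv2.remap(f,P[:,:1],P[:,1:],cv2.INTER_LINEAR)[:,0].astype(int)
    print([(int(y),*q.tolist()) for y,q in zip(ys,v)])
# lateral extents
for xs in (np.arange(-58,-46,1.),np.arange(50,64,1.)):
    P=np.array([proj(c,np.r_[tab[:2]+RT@np.array([x,-57])/1000,.121]) for x in xs],np.float32)
    v=cv2.remap(f,P[:,:1],P[:,1:],cv2.INTER_LINEAR)[:,0].astype(int); print([(int(y),*q.tolist()) for y,q in zip(xs,v)])
E
```

```text
x -6
[(6, 168, 160, 163), (5, 168, 161, 163), (4, 168, 161, 163), (3, 165, 157, 159), (2, 159, 151, 153), (1, 133, 119, 115), (0, 100, 78, 67), (-1, 106, 76, 62), (-2, 120, 81, 64), (-3, 137, 89, 69), (-4, 154, 97, 75), (-5, 154, 97, 75), (-6, 154, 97, 74), (-7, 154, 97, 74)]
[(-106, 161, 95, 68), (-107, 161, 96, 69), (-108, 160, 95, 68), (-109, 156, 93, 66), (-110, 143, 87, 61), (-111, 126, 78, 54), (-112, 107, 69, 47), (-113, 95, 63, 42), (-114, 95, 63, 41), (-115, 95, 63, 41), (-116, 95, 63, 41), (-117, 94, 63, 41)]
x 2
[(6, 165, 157, 159), (5, 165, 158, 160), (4, 166, 158, 160), (3, 160, 152, 154), (2, 153, 144, 145), (1, 127, 111, 106), (0, 101, 78, 67), (-1, 115, 81, 66), (-2, 130, 86, 67), (-3, 144, 92, 72), (-4, 154, 96, 75), (-5, 154, 96, 75), (-6, 154, 96, 74), (-7, 154, 96, 75)]
[(-106, 155, 93, 67), (-107, 156, 93, 67), (-108, 157, 93, 67), (-109, 156, 93, 67), (-110, 152, 90, 65), (-111, 140, 85, 60), (-112, 117, 74, 51), (-113, 101, 66, 44), (-114, 97, 65, 43), (-115, 96, 64, 42), (-116, 95, 64, 42), (-117, 95, 64, 42)]
x 10
[(6, 167, 159, 162), (5, 167, 159, 161), (4, 
[... 273 characters left out ...]
, 159, 94, 68), (-109, 155, 92, 66), (-110, 145, 87, 62), (-111, 128, 79, 55), (-112, 106, 69, 47), (-113, 94, 63, 42), (-114, 93, 62, 41), (-115, 92, 62, 41), (-116, 92, 61, 40), (-117, 91, 61, 40)]
[(-58, 88, 58, 37), (-57, 88, 59, 38), (-56, 89, 59, 38), (-55, 88, 58, 37), (-54, 87, 57, 37), (-53, 90, 57, 38), (-52, 96, 58, 40), (-51, 102, 60, 42), (-50, 107, 63, 45), (-49, 109, 63, 45), (-48, 109, 63, 45), (-47, 108, 63, 45)]
[(50, 156, 92, 66), (51, 156, 92, 66), (52, 156, 92, 66), (53, 157, 93, 66), (54, 157, 93, 66), (55, 157, 93, 66), (56, 156, 94, 65), (57, 149, 92, 63), (58, 142, 91, 61), (59, 139, 91, 60), (60, 136, 91, 59), (61, 138, 92, 59), (62, 140, 93, 60), (63, 140, 93, 60)]
```

The blank's centre is 57.7 mm beyond the edge (spec 57–59) and laterally within 1 mm of the crown, with about 2.7 mm between its rim and the table. It was still between frames, so I'm handing in.

```bash
python3 -m creep '[{"claw":6,"tx":0,"ty":0,"tz":0,"turn":0},{"claw":6,"tx":0,"ty":0,"tz":0,"turn":0},{"claw":6,"tx":0,"ty":0,"tz":0,"turn":0}]' >/dev/null; python3 -c "
from cell import job
print(job.job_done())"
```

```text
the job is handed in; nothing more can be done
None
```

I handed the job in at about 15 s: the stop bar is home in its sleeve, and the blank rests nearly level on the ball, centred to about 1 mm and about 2.7 mm clear of the table; the verdict was not shown.

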